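Photograph two fasteners under a bench scope on cross slides

TASK

Slide the work carrier (its knob post gives a hold) until the large round rivet head is under the nose of the scope, then squeeze the scope's trigger with the fingers, at least three quarters home, to take the picture and let it go. Then bring the square bolt head under the nose and take its picture in the same way. Squeeze the trigger only when one of the two is under the nose, with less than 40 N, and do not shift the other things on the bench by more than 20 mm.

Things in the scene. Friction and masses are not known exactly. Their poses are not given: they have to be found in the camera images.
- stand: Inspection stand, fixed; base 200 x 270 mm, 20 mm high. Origin on the table straight below the scope's nose; x points away from the robot at yaw 0, z up. A column (26 mm thick, 290 tall, at x +60, y +148 mm) and an arm at z 165 hold a black pistol-shaped scope: its barrel, 34 mm thick, hangs upright over the origin, nose down, z 78 to 204 mm.
- grip_end (a point): Upper end of the pistol grip. The grip runs from the barrel (stand x -5, z 175 mm) to here, 100 mm long, leaning 35 degrees from vertical towards the stand's -x (axis x -0.574, z +0.819), 28 mm thick, 26 mm wide. The trigger paddle is on its under side (down and to -x). Squeeze with the tool pointing along the grip, closing in the stand's xz plane
- nose_tip (a point): Tip of the scope's slender pointed nose, 78 mm above the table; fixed to the stand. It ends 11 mm above the work.
- squeeze_point (a point): Where the TCP should be to squeeze: fixed to the stand, 66 mm up the grip from the barrel, midway between the grip's back and the outer face of the fully squeezed paddle. Grip and paddle measure 52 mm across here when released, 39 mm squeezed home. Grip's back: 19 mm behind; released paddle face: 33 mm ahead, along the stand's direction x -0.819, z -0.574
- trigger (a joint): Angle of the trigger paddle (62 mm long, 18 mm wide, 7 mm thick, hinged 22 mm up the grip from the barrel): 0 released, 0.30 rad squeezed home against its stop. A spring brings it back; squeezing takes 4 to 10 N at the squeeze point.
- slide_x (a joint): Lower slide: shift of the carrier along the stand's x axis, -0.045 to +0.045 m, stays where it is left (2 N of friction).
- slide_y (a joint): Upper slide: shift of the carrier along the stand's y axis, -0.045 to +0.045 m, stays where it is left (2 N of friction).
- knob_grip (a point): Mid-height of the carrier's upright steel knob post (20 mm thick, standing from z 50 to 102 mm), this point at z 82 mm; it is on the carrier, 125 mm to the -y side of its centre. The carrier's plate (160 x 170 mm, top at z 50 mm) carries a steel work plate.
- round_rivet (a point): Top centre of the large domed rivet head (round, 18 mm across) on the work plate, z 66 mm; on the carrier, x -28, y +24 mm of its centre.
- square_bolt (a point): Top centre of the square bolt head (14 x 14 mm) on the work plate, z 66 mm; on the carrier, x +30, y -26 mm of its centre. The plate also has a long bar and a small pin, which are not needed.
- drill: Bystander: a cordless drill standing on its battery, 115 x 75 x 200 mm; origin under its battery
- flask: Bystander: an orange drinking flask with a steel cap, 66 mm across, 210 mm tall; origin at its foot
- screwdriver: Bystander: a screwdriver lying in front of the stand; origin on the table under it
- glue_can: Bystander: a small glue can, 56 mm across, 60 mm tall, to the right of the stand; origin at its foot
- bit_block: Bystander: a wooden block 45 x 100 x 30 mm with drill bits standing in it, just behind the stand; origin under its centre
- sorting_box: Bystander: a divided open wooden box 150 x 220 x 35 mm; origin under its centre
- snips: Bystander: side cutters with red handles lying flat, 135 mm long; origin under the pivot

How it is judged:
By the outcome, as a careful person would: the job done as asked, in the order asked, and still so for the second after the job is handed in, with the robot touching nothing.
It also fails if it takes over 72 s, if anything falls off the work surface, if the arm or the gripper's body presses on something with over 40 N, if the wrist force passes 120 N, or if a joint passes its speed limit or range.

ROBOT

A 7-joint arm with a two-finger parallel gripper is mounted at the origin on the work surface. World frame = base frame: x ahead of the robot, y to its left, z up, the work surface at z = 0. Lengths are in m, angles in rad, forces in N, time in s.
With the tool pointing down it reaches from about 0.4 to 0.875 m from the base axis. Payload 6.5 kg.
Tool frame: the origin (TCP) lies between the finger pads, 19 mm behind the fingertips; this is the grasp point; z points along the fingers, y is the line along which they close (so a half turn about z gives the same grasp; the last joint's range is limited). The gripper opens to 88 mm and grips with 3 to 60 N. Pads are 18 mm wide; open, the fingers measure 123 mm over their backs; the gripper's body (75 mm by 187 mm) begins 45 mm behind the grasp point.
Start: joints at [-1.33, 0.536, -0.004, 1.538, 0.003, 1.067, -0.071], TCP at [0.196, 0.62, 0.257] pointing down, gripper open.
Joint ranges: [-2.7, 2.7], [-0.37, 2.16], [-1.27, 1.26], [0.24, 2.4], [-1.31, 4.45], [0.19, 1.91], [-2.76, 2.76]. Speed limits (rad/s): [2.39, 2.39, 3.14, 3.14, 3.14, 3.14, 3.14].

INTERFACE

Orientations are given as a unit quaternion [w, x, y, z].
In Python, from cell import sense, snapshot, close_job gives the robot as it stands.
- The arm moves only by the tool step_arm, never from a script. Its argument "plan" is a list of rows, each an object with "delta_pos": the shift along the tool's x, y, z each as a share of 600 mm, from -1 to 1, a list of three; "rot": the turn, a rotation vector about the tool's x, y, z each as a share of 45 degrees, from -1 to 1, a list of three. In form: [{"delta_pos": [dx, dy, dz], "rot": [ax, ay, az]}, ...]. A call has 1 to 10 rows; each row is the pose to reach, as a shift and turn from the pose commanded when the call began, along the tool's axes at that moment; what a row does not reach only later rows make up. A row lasts 1/8 s, in which the tool goes at most 62.5 mm and 10.7 degrees, less where a joint would pass 70% of its speed; a pose out of reach is approached as far as the arm can. A call with a number of a shift or a turn outside -1 to 1 is refused whole. A call with a gripper value outside its range is refused whole. "fingers" is the opening, from -1 (shut) to 1 (fully open), set as the call begins (left out, the last holds). The fingers move at their own pace and stop on an object; "newtons" is the grip in N (left out, the last holds). Time passes only in rows, so rows that repeat a pose let the fingers close. It gives the time, the measured TCP pose, the force, the opening and the grip force at its end, in the units of the state.
- sense(): the state, without advancing time (a new reading comes with each control period).
- snapshot(name): name is "scene" or "top" or "wrist"; returns a dict with "frame" (400x640x3 uint8, red, green, blue), "camera_matrix" (3x3 intrinsics, pixels), "R" (3x3) and "t" (3): a world point X has camera coordinates R X + t; the wrist camera has in their place "tool_from_camera" (4x4, takes a point from camera to tool coordinates, whose origin is the TCP and whose axes are the flange's). Camera axes: x right, y down, z forward; pixel columns grow to the right and rows downward; lengths in m; the calibration is good to about 2 mm. A picture is of the moment at which its call begins: read the wrist's pose just before it. There is no depth.
- close_job(): hands the job in; it is judged then, once.
The state is a dict: "time_s": time; "qpos": joint angles; "qd": joint speeds; "effort": joint torques, N m; "position": TCP position; "tcp_rot": TCP orientation; "contact_force": force on the tool from outside, world axes, zero at the start; "wrist_torque": the same for the moment, N m; "grip_width": finger opening in m; "grip_force": force on a finger pad.
Only numpy, scipy, OpenCV 4.12 (cv2) and the standard library are available. Lean on these libraries where they do the work, as an engineer would, in place of code of your own. Each camera call takes 0.05 s, during which the arm holds its last target. There are 200 camera calls.

## Working session

There is one attempt and no reset: what is moved stays moved. The work goes in short steps, Python scripts to look and compute and a tool call to move; the robot and the scene stay as the last step left them, time stands still between calls to the robot, and variables do not carry over. Pictures are saved under pics/ and viewed, at most 10 in all, crops included, and the job is handed in when it is done.

Besides the shell and the picture viewer there is one more tool, called after "Call:" by a JSON object that holds its "fn" and its "kwargs". step_arm: Moves the arm, as the interface text tells. Its arguments: {"type":"object","properties":{"plan":{"type":"array"},"fingers":{"type":"number"},"newtons":{"type":"number"}},"required":["plan"]}

```bash
mkdir -p pics; ls
python3 - <<'E'
from cell import sense,snapshot
import cv2,numpy as np
s=sense();print({k:np.round(v,3).tolist() for k,v in s.items()})
for n in ("scene","top"):
    d=snapshot(n);cv2.imwrite(f"pics/{n}0.png",d["frame"][:,:,::-1]);print(n,d["camera_matrix"],d["R"],d["t"])
    np.savez(f"pics/{n}0.npz",**d)
print(snapshot("wrist")["tool_from_camera"])
E
```

```text
pics
{'time_s': 0.0, 'qpos': [-1.33, 0.537, -0.004, 1.539, 0.003, 1.067, -0.071], 'qd': [0.001, -0.0, -0.001, -0.001, -0.002, -0.001, -0.001], 'effort': [0.0, -57.098, 0.991, -25.161, -0.056, 0.018, 0.0], 'position': [0.196, 0.619, 0.257], 'tcp_rot': [-0.0, 0.153, 0.988, -0.001], 'contact_force': [1.049, 0.548, 0.157], 'wrist_torque': [0.003, 0.021, -0.001], 'grip_force': 0.0, 'grip_width': 0.088}
scene [[361.00648937   0.         329.42384927]
 [  0.         361.00648937 202.394929  ]
 [  0.           0.           1.        ]] [[-0.8242164   0.56606527  0.01540879]
 [ 0.46631391  0.6939093  -0.54867224]
 [-0.32127661 -0.44503933 -0.83589553]] [ 0.4912162  -0.19211328  1.50058999]
top [[370.6827277    0.         317.19883416]
 [  0.         370.6827277  197.17969579]
 [  0.           0.           1.        ]] [[ 0.00463901 -0.99996937  0.00630463]
 [-0.98958539 -0.00549773 -0.14384201]
 [ 0.14387227 -0.00557169 -0.98958058]] [-0.00356801  0.62175254  1.19015921]
[[-2.08205553e-04 -9.55691830e-01 -2.94368955e-01  7.54376358e-02]
 [ 9.99999884e-01 -3.27079560e-04  3.54594914e-04  9.17950679e-04]
 [-4.35165531e-04 -2.94368847e-01  9.55691787e-01 -1.26662853e-01]
 [ 0.00000000e+00  0.00000000e+00  0.00000000e+00  1.00000000e+00]]
```

View pics/scene0.png

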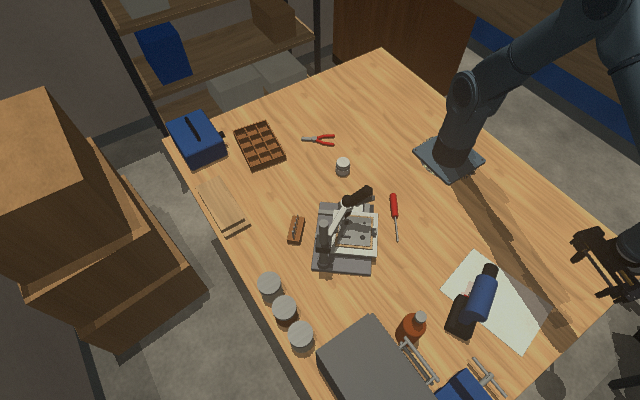

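View pics/top0.png

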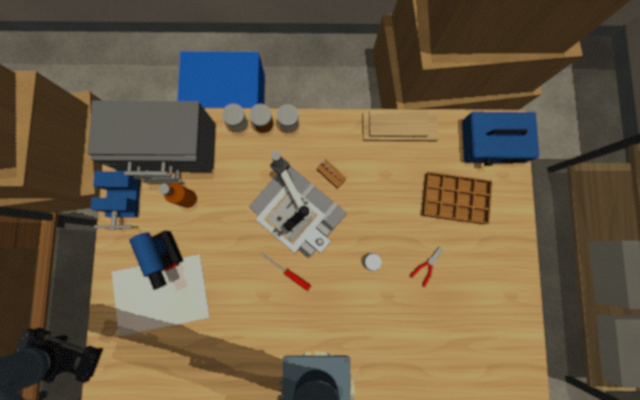

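The scene view shows the stand near pixel (345,235), with the knob side towards the robot. The top view has the stand at about (298,212), the column at (280,160), the knob at (320,240) and yaw near -35°. Next I'll enlarge both crops to pick points and triangulate.

```bash
cat > h.py <<'E'
import numpy as np,cv2
from scipy.spatial.transform import Rotation as Ro
from cell import sense,snapshot
def shot(n,name):
    s=sense();d=snapshot(n);cv2.imwrite(f"pics/{name}.png",d["frame"][:,:,::-1])
    if n=="wrist":
        T=d.pop("tool_from_camera");w,x,y,z=s["tcp_rot"];Rt=Ro.from_quat([x,y,z,w]).as_matrix()
        Rc=Rt@T[:3,:3];c=Rt@T[:3,3]+s["position"];d["R"]=Rc.T;d["t"]=-Rc.T@c
    np.savez(f"pics/{name}.npz",**d);return d
def load(name): return np.load(f"pics/{name}.npz")
def ray(d,uv):
    v=d["R"].T@np.linalg.solve(d["camera_matrix"],[uv[0],uv[1],1.]);return -d["R"].T@d["t"],v/np.linalg.norm(v)
def onz(d,uv,z):
    c,v=ray(d,uv);return c+v*(z-c[2])/v[2]
def tri(*obs):
    A=np.zeros((3,3));b=np.zeros(3);L=[]
    for d,uv in obs:
        c,v=ray(d,uv);P=np.eye(3)-np.outer(v,v);A+=P;b+=P@c;L.append((P,c))
    X=np.linalg.solve(A,b);return X,[np.linalg.norm(P@(X-c)) for P,c in L]
def proj(d,X):
    p=d["camera_matrix"]@(d["R"]@np.asarray(X)+d["t"]);return p[:2]/p[2]
E
python3 - <<'E'
from h import *
t=load("top0");s=load("scene0")
a=cv2.resize(t["frame"][145:265,240:360],(600,600),interpolation=cv2.INTER_CUBIC)
b=cv2.resize(s["frame"][175:285,300:410],(550,550),interpolation=cv2.INTER_CUBIC)
cv2.imwrite("pics/top_c.png",a[:,:,::-1]);cv2.imwrite("pics/scene_c.png",b[:,:,::-1])
for p in [(250,207),(283,168),(346,211),(308,255)]: print(onz(t,p,0.02))
E
```

```text
[0.59055666 0.22664732 0.02      ]
[0.72609351 0.11748446 0.02      ]
[ 0.57868263 -0.09820653  0.02      ]
[0.43099942 0.02913692 0.02      ]
```

View pics/top_c.png

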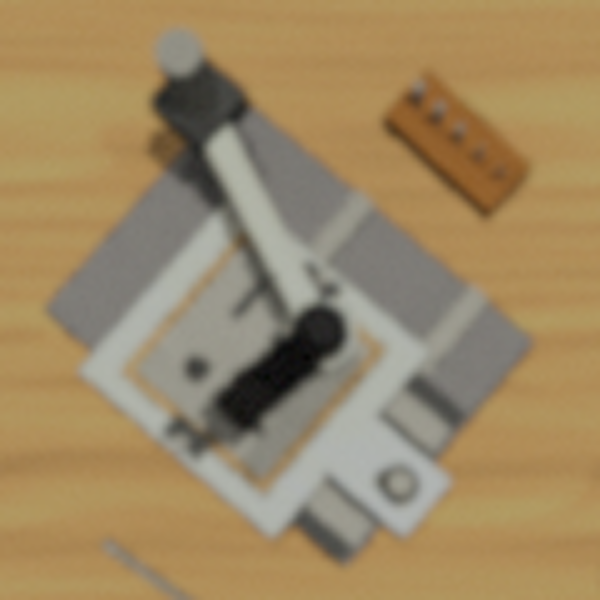

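View pics/scene_c.png

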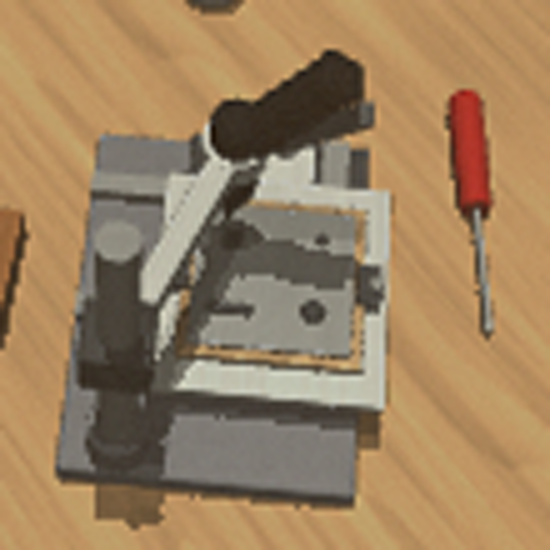

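The top crop shows the barrel top at (320,330), column top (180,52), knob (400,482) and rivet (197,368). The scene crop shows the barrel top at (232,130), column top (120,242) and rivet (313,312). The knob is hidden there.

Run:
```python
from h import *
t=load("top0");s=load("scene0")
T=lambda u,v:(240+(u-2)/5,145+(v-2)/5); S=lambda u,v:(300+(u-2)/5,175+(v-2)/5)
b,e=tri((t,T(320,330)),(s,S(232,130)));print("barrel top",b,e)
c,e=tri((t,T(180,52)),(s,S(120,242)));print("column top",c,e)
r,e=tri((t,T(197,368)),(s,S(313,312)));print("rivet",r,e)
g,e=tri((t,T(232,413)),(s,S(347,72)));print("gripend~",g,e)
k=onz(t,T(400,482),.102);print("knob",k)
d=c-b;print("yaw",np.degrees(np.arctan2(d[1],d[0])-np.arctan2(148,60)),np.hypot(*d[:2]))
y=np.arctan2(d[1],d[0])-np.arctan2(148,60)
Rz=np.array([[np.cos(y),-np.sin(y)],[np.sin(y),np.cos(y)]])
print("stand frame knob",Rz.T@(k-b)[:2],"rivet",Rz.T@(r-b)[:2],"carrier",Rz.T@(k-b)[:2]+[0,.125],Rz.T@(r-b)[:2]+[.028,-.024])
```

```text
barrel top [0.56173633 0.03944665 0.18725563] [np.float64(0.000831577090255909), np.float64(0.0008315770902557675)]
column top [0.70058064 0.11488369 0.28866045] [np.float64(0.000896377127179094), np.float64(0.0008963771271789969)]
rivet [0.54907435 0.12429286 0.06115767] [np.float64(0.0006068440146371423), np.float64(0.0006068440146369957)]
gripend~ [0.50993854 0.08278426 0.26023943] [np.float64(0.003151963640348981), np.float64(0.0031519636403490197)]
knob [ 0.47522464 -0.00821944  0.102     ]
yaw -39.41593357038228 0.1580142061458507
stand frame knob [-0.03656985 -0.09175498] rivet [-0.06365481  0.05750887] carrier [-0.03656985  0.03324502] [-0.03565481  0.03350887]
```

The stand, rivet and knob agree: yaw is about -39.5° and the carrier is at about (-36,+33) mm. I'm moving above the knob with the wrist camera looking across the stand.

Call:
{"fn": "step_arm", "kwargs": {"plan": [{"delta_pos":[0,0,-0.1],"rot":[0,0,-0.2]},{"delta_pos":[-0.1,-0.12,-0.167],"rot":[0,0,-0.4]},{"delta_pos":[-0.18,-0.2,-0.167],"rot":[0,0,-0.6]},{"delta_pos":[-0.25,-0.29,-0.167],"rot":[0,0,-0.8]},{"delta_pos":[-0.33,-0.37,-0.167],"rot":[0,0,-1]},{"delta_pos":[-0.4,-0.45,-0.167],"rot":[0,0,-1]},{"delta_pos":[-0.47,-0.53,-0.167],"rot":[0,0,-1]},{"delta_pos":[-0.54,-0.61,-0.167],"rot":[0,0,-1]},{"delta_pos":[-0.61,-0.69,-0.167],"rot":[0,0,-1]},{"delta_pos":[-0.68,-0.77,-0.167],"rot":[0,0,-1]}], "fingers": 1}}

```text
time_s: 1.4
position: [0.4221, 0.1088, 0.3577]
tcp_rot: [0.0, -0.237, 0.971, 0.0]
contact_force: [0.7, -0.0, 1.1]
grip_width: 0.088
grip_force: 0.0
```

Call:
{"fn": "step_arm", "kwargs": {"plan": [{"delta_pos":[0,-0.1,0],"rot":[0,0,-0.2]},{"delta_pos":[0.01,-0.2,0],"rot":[0,0,-0.4]},{"delta_pos":[0.012,-0.214,0],"rot":[0,0,-0.52]},{"delta_pos":[0.012,-0.214,0],"rot":[0,0,-0.52]},{"delta_pos":[0.012,-0.214,0],"rot":[0,0,-0.52]}]}}

```text
time_s: 2.02
position: [0.4741, -0.0051, 0.3574]
tcp_rot: [-0.0, -0.429, 0.903, 0.0]
contact_force: [-0.2, 0.4, -0.8]
grip_width: 0.0882
grip_force: 0.0
```

Run:
```python
from h import *
d=shot("wrist","w1");s=sense();print(np.round(s["qpos"],3),np.round(s["position"],4),np.round(s["tcp_rot"],4))
t=load("top0")
print(proj(d,[.5617,.0394,.204]),proj(d,[.475,-.008,.102]),proj(d,[.549,.124,.066]))
```

```text
[-0.37   0.123  0.317  1.877 -0.043  1.148  2.42 ] [ 0.4741 -0.0049  0.3575] [-1.000e-04 -4.293e-01  9.032e-01  3.000e-04]
[280.68911374 279.72421866] [319.7307641  165.23910086] [338.60304339 264.71130873]
```

View pics/w1.png

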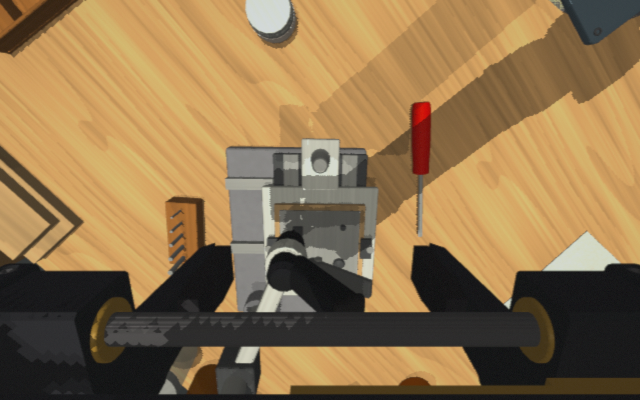

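The wrist view is aligned with the stand: image right is stand -x and image down is +y. The knob is at (320,160), the barrel top at (283,272), the rivet at (339,264) and the pin at (346,227). I'll descend part way for a second view of the knob.

Call:
{"fn": "step_arm", "kwargs": {"plan": [{"delta_pos":[0,0,0.1],"rot":[0,0,0]},{"delta_pos":[0,0,0.2],"rot":[0,0,0]},{"delta_pos":[0,0,0.25],"rot":[0,0,0]},{"delta_pos":[0,0,0.25],"rot":[0,0,0]}]}}

```text
time_s: 2.58
position: [0.4727, -0.0053, 0.206]
tcp_rot: [-0.002, -0.43, 0.903, 0.001]
contact_force: [0.4, -0.4, 0.8]
grip_width: 0.0883
grip_force: 0.0
```

Run:
```python
from h import *
d=shot("wrist","w2");print(proj(d,[.475,-.006,.102]),proj(d,[.5617,.0394,.204]),proj(d,[.549,.124,.066]))
```

```text
[318.86481557 208.11362817] [244.24820688 433.5301224 ] [344.77155445 340.75276965]
```

View pics/w2.png

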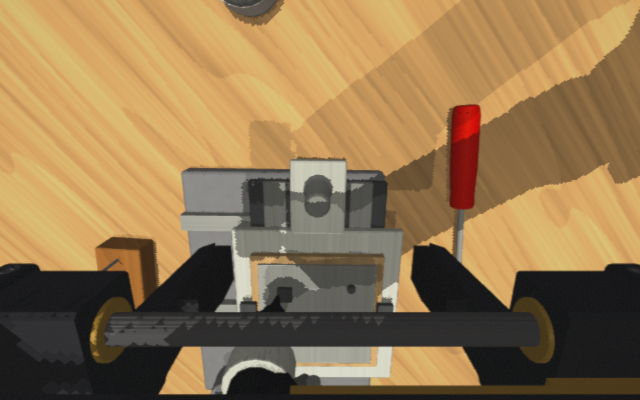

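The knob's top disc is at about (318,205), the square bolt at (285,294) and the pin at (351,289).

Run:
```python
from h import *
a=load("w1");b=load("w2");t=load("top0")
for n,d,c in(("w1",a,(320,162)),("w2",b,(318,205))):
    g=cv2.cvtColor(d["frame"],cv2.COLOR_RGB2GRAY);x,y=c[0]-22,c[1]-28
    p=cv2.resize(g[y:y+56,x:x+44],None,fx=4,fy=4,interpolation=cv2.INTER_CUBIC)
    C=cv2.HoughCircles(p,cv2.HOUGH_GRADIENT,1,10,param1=60,param2=12,minRadius=28,maxRadius=75)
    if C is not None: print(n,[(round(x+u/4,1),round(y+v/4,1),round(r/4,1)) for u,v,r in C[0][:4]])
X,e=tri((a,(320,162)),(b,(318,205)),(t,(319.6,241)));print("knob",X,e)
sq=onz(b,(285,294),.066);pin=onz(b,(351,289),.066);k=onz(b,(318,205),.102);k1=onz(a,(320,162),.102);rv=onz(a,(339,264),.066)
print("k",k,k1,"sq",sq,"riv",rv,"pin",pin)
bt=onz(a,(283,272),.204);print("barrel",bt)
r=np.radians(-39.5);R=np.array([[np.cos(r),-np.sin(r)],[np.sin(r),np.cos(r)]])
for q in(sq,rv):print("rel knob in stand axes",R.T@(q-k)[:2])
```

```text
w1 [(np.float32(314.1), np.float32(160.1), np.float32(15.5)), (np.float32(320.4), np.float32(158.4), np.float32(9.6)), (np.float32(318.9), np.float32(165.6), np.float32(7.3)), (np.float32(325.6), np.float32(160.6), np.float32(15.0))]
w2 [(np.float32(317.4), np.float32(204.6), np.float32(12.9)), (np.float32(317.1), np.float32(208.4), np.float32(12.0)), (np.float32(318.4), np.float32(189.9), np.float32(15.0)), (np.float32(317.4), np.float32(202.1), np.float32(15.0))]
knob [ 0.47426065 -0.00864481  0.09831813] [np.float64(0.002166072197041209), np.float64(0.0012946086326808134), np.float64(0.001127750433026912)]
k [ 0.47396819 -0.00826514  0.102     ] [ 0.47232394 -0.01076703  0.102     ] sq [0.55983883 0.04794829 0.066     ] riv [0.54787358 0.12347948 0.066     ] pin [0.50930919 0.08247313 0.066     ]
barrel [0.55450627 0.03455358 0.204     ]
rel knob in stand axes [0.03050376 0.09799611]
rel knob in stand axes [-0.02677267  0.148667  ]
```

The knob-to-bolt offset (30,98) and knob-to-rivet offset (-27,149) match the given geometry. Descending to the knob and gripping it.

Call:
{"fn": "step_arm", "kwargs": {"plan": [{"delta_pos":[0.003,0,0.08],"rot":[0,0,0]},{"delta_pos":[0.003,0,0.16],"rot":[0,0,0]},{"delta_pos":[0.003,0,0.205],"rot":[0,0,0]},{"delta_pos":[0.003,0,0.205],"rot":[0,0,0]}]}}

```text
time_s: 3.12
position: [0.4736, -0.0073, 0.0848]
tcp_rot: [-0.0, -0.429, 0.903, 0.0]
contact_force: [1.2, 0.6, 0.3]
grip_width: 0.0878
grip_force: 0.0
```

Call:
{"fn": "step_arm", "kwargs": {"plan": [{"delta_pos":[0,0,0],"rot":[0,0,0]},{"delta_pos":[0,0,0],"rot":[0,0,0]},{"delta_pos":[0,0,0],"rot":[0,0,0]},{"delta_pos":[0,0,0],"rot":[0,0,0]},{"delta_pos":[0,0,0],"rot":[0,0,0]},{"delta_pos":[0,0,0],"rot":[0,0,0]}], "fingers": -1, "newtons": 20}}

```text
time_s: 3.88
position: [0.4733, -0.0079, 0.0846]
tcp_rot: [-0.0, -0.429, 0.903, 0.0]
contact_force: [-0.3, 0.3, 0.2]
grip_width: 0.0301
grip_force: 0.0
```

Run:
```python
from h import *
d=shot("wrist","w3");s=sense();print(np.round(s["qpos"],3),np.round(s["position"],4),np.round(s["tcp_rot"],4))
t=load("top0");print(onz(t,(303.6,210.6),.204))
print(proj(d,[.557,.037,.078]),proj(d,[.558,.046,.066]))
cv2.imwrite("pics/w3c.png",cv2.resize(d["frame"][150:400,150:450],None,fx=2,fy=2)[:,:,::-1])
```

```text
[-0.258  0.54   0.222  2.116 -0.234  0.509  2.596] [ 0.4733 -0.0079  0.0845] [-1.000e-04 -4.291e-01  9.033e-01  0.000e+00]
[0.55933113 0.03951434 0.204     ]
[254.00829975 420.02163584] [267.47809643 410.66488757]
```

View pics/w3c.png

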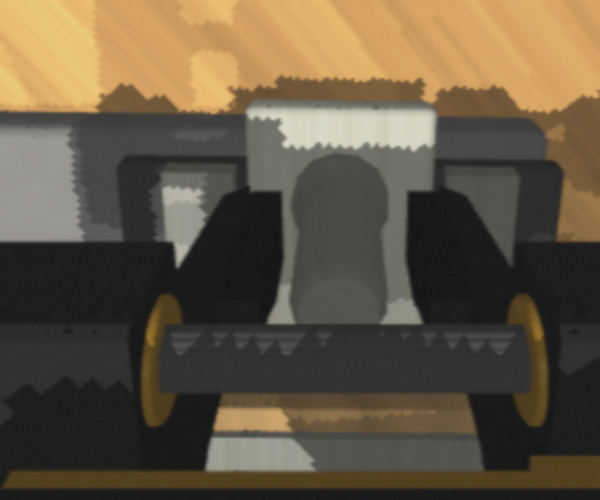

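The post sits between the fingers and they are still closing. I'll finish the grip, then slide by (+64,-58) mm in stand axes for the rivet.

Call:
{"fn": "step_arm", "kwargs": {"plan": [{"delta_pos":[0,0,0],"rot":[0,0,0]},{"delta_pos":[0,0,0],"rot":[0,0,0]},{"delta_pos":[0,0,0],"rot":[0,0,0]},{"delta_pos":[0.01,-0.01,0],"rot":[0,0,0]}]}}

```text
time_s: 4.42
position: [0.474, -0.015, 0.0845]
tcp_rot: [-0.0, -0.43, 0.903, 0.001]
contact_force: [-0.9, 3.7, 0.5]
grip_width: 0.0194
grip_force: 20.0
```

Call:
{"fn": "step_arm", "kwargs": {"plan": [{"delta_pos":[0.01,-0.015,0],"rot":[0,0,0]},{"delta_pos":[0.025,-0.03,0],"rot":[0,0,0]},{"delta_pos":[0.04,-0.045,0],"rot":[0,0,0]},{"delta_pos":[0.055,-0.06,0],"rot":[0,0,0]},{"delta_pos":[0.07,-0.075,0],"rot":[0,0,0]},{"delta_pos":[0.08,-0.09,0],"rot":[0,0,0]},{"delta_pos":[0.087,-0.097,0],"rot":[0,0,0]},{"delta_pos":[0.087,-0.097,0],"rot":[0,0,0]},{"delta_pos":[0.087,-0.097,0],"rot":[0,0,0]}]}}

```text
time_s: 5.55
position: [0.4864, -0.0947, 0.0846]
tcp_rot: [-0.0, -0.429, 0.903, -0.001]
contact_force: [0.5, -3.2, -1.6]
grip_width: 0.0191
grip_force: 20.0
```

Run:
```python
from h import *
s=sense();print(np.round(s["qpos"],3),np.round(s["position"],4),np.round(s["tcp_rot"],4))
t=shot("top","top1");w=load("w1");f=w["frame"][225:320,230:380];g=t["frame"][170:250,265:345]
cv2.imwrite("pics/c1.png",np.hstack([cv2.resize(f[:80,:],None,fx=4,fy=4,interpolation=cv2.INTER_CUBIC)[:,:450],cv2.resize(g,(320,320),interpolation=cv2.INTER_CUBIC)])[:,:,::-1])
```

```text
[-0.032  0.56   0.166  2.059 -0.17   0.535  2.713] [ 0.4864 -0.0947  0.0846] [-1.000e-04 -4.287e-01  9.034e-01 -7.000e-04]
```

Call:
{"fn": "step_arm", "kwargs": {"plan": [{"delta_pos":[0,0,0],"rot":[0,0,0]},{"delta_pos":[0,0,0],"rot":[0,0,0]},{"delta_pos":[0,0,0],"rot":[0,0,0]},{"delta_pos":[0,0,-0.06],"rot":[0,0,0]},{"delta_pos":[0,0,-0.13],"rot":[0,-0.15,0]},{"delta_pos":[0,0.03,-0.2],"rot":[0,-0.3,0]},{"delta_pos":[0,0.047,-0.275],"rot":[0,-0.5,0]},{"delta_pos":[0,0.047,-0.275],"rot":[0,-0.67,0]},{"delta_pos":[0,0.047,-0.275],"rot":[0,-0.67,0]},{"delta_pos":[0,0.047,-0.275],"rot":[0,-0.67,0]}], "fingers": 1}}

```text
time_s: 6.85
position: [0.4631, -0.0735, 0.2271]
tcp_rot: [0.192, -0.418, 0.881, 0.11]
contact_force: [-0.6, 0.6, -1.8]
grip_width: 0.088
grip_force: 0.0
```

Run:
```python
from h import *
d=shot("wrist","w4");s=sense();print(np.round(s["qpos"],3),np.round(s["position"],4),np.round(s["tcp_rot"],4))
p=proj(d,[.5595,.039,.078]);print(p,proj(d,[.5595,.039,.066]))
u,v=p.astype(int);u0=u-70;v0=v-70;print(u0,v0)
cv2.imwrite("pics/w4c.png",cv2.resize(d["frame"][v0:v0+120,u0:u0+150],None,fx=5,fy=5,interpolation=cv2.INTER_CUBIC)[:,:,::-1])
```

```text
[ 1.229  0.452 -1.058  2.11  -0.046  0.628  2.733] [ 0.4623 -0.0777  0.2278] [ 0.1942 -0.4136  0.8827  0.1096]
[313.40003188 241.66310808] [313.23410747 233.27486991]
243 171
```

View pics/w4c.png

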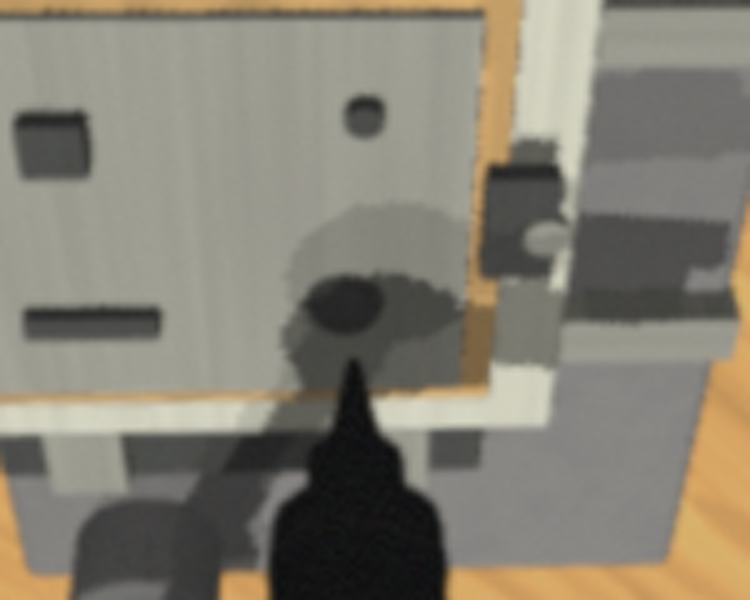

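The nose tip is at crop (353,360), image (313,243). It was predicted at (313.4,241.7), so the stand origin (0.5595,0.039) is confirmed. The rivet is at crop (345,303), within about 2 mm of being under the nose. The last joint is near its limit, so for the squeeze I'll flip the tool half a turn.

```bash
cat >> h.py <<'E'
YAW=np.radians(-39.5);RS=Ro.from_euler("z",YAW).as_matrix();O=np.array([.5595,.039,0])
def ori(xs,zs):  # tool axes given in the stand frame
    z=np.array(zs,float);z/=np.linalg.norm(z);x=np.array(xs,float);x-=z*(x@z);x/=np.linalg.norm(x)
    return RS@np.c_[x,np.cross(z,x),z]
def go(ps,R,p0=None,R0=None,world=False):
    s=sense();w,x,y,z=s["tcp_rot"]
    R0=Ro.from_quat([x,y,z,w]).as_matrix() if R0 is None else R0;p0=np.array(s["position"]) if p0 is None else p0
    p=np.array(ps) if world else O+RS@np.array(ps)
    print("world",np.round(p,4),"delta",np.round(R0.T@(p-p0)/.6,3),"rot",np.round(Ro.from_matrix(R0.T@R).as_rotvec()/np.radians(45),3));return p,R
def xd(deg): return [np.cos(np.radians(deg)),np.sin(np.radians(deg)),0]
E
python3 - <<'E'
from h import *
D=[0,0,-1]
a=go([.46,-.06,.37],ori(xd(-125),D),world=True)
b=go([.46,.02,.37],ori(xd(-170),D),*a,world=True)
c=go([.46,.08,.37],ori(xd(145),D),*b,world=True)
d=go([-.104,0,.33],ori(xd(110),D),*c)
E
```

```text
world [ 0.46 -0.06  0.37] delta [-0.121  0.029 -0.204] rot [0.215 0.54  0.758]
world [0.46 0.02 0.37] delta [-0.036  0.128  0.   ] rot [0. 0. 1.]
world [0.46 0.08 0.37] delta [0.049 0.087 0.   ] rot [0. 0. 1.]
world [0.4793 0.1052 0.33  ] delta [0.032 0.042 0.067] rot [0.    0.    0.778]
```

Call:
{"fn": "step_arm", "kwargs": {"plan": [{"delta_pos":[-0.04,0.01,-0.07],"rot":[0,0.1,0.1]},{"delta_pos":[-0.08,0.02,-0.14],"rot":[0.05,0.2,0.25]},{"delta_pos":[-0.12,0.03,-0.2],"rot":[0.12,0.35,0.45]},{"delta_pos":[-0.12,0.03,-0.2],"rot":[0.2,0.5,0.65]},{"delta_pos":[-0.12,0.03,-0.2],"rot":[0.215,0.54,0.758]},{"delta_pos":[-0.12,0.03,-0.2],"rot":[0.215,0.54,0.758]}]}}

```text
time_s: 7.65
position: [0.4621, -0.0531, 0.3661]
tcp_rot: [-0.003, -0.142, 0.99, -0.001]
contact_force: [0.1, -0.5, -0.7]
grip_width: 0.0881
grip_force: 0.0
```

Call:
{"fn": "step_arm", "kwargs": {"plan": [{"delta_pos":[-0.01,0.03,0],"rot":[0,0,0.2]},{"delta_pos":[-0.02,0.06,0],"rot":[0,0,0.4]},{"delta_pos":[-0.03,0.1,0],"rot":[0,0,0.6]},{"delta_pos":[-0.036,0.128,0],"rot":[0,0,0.8]},{"delta_pos":[-0.036,0.128,0],"rot":[0,0,1]}]}}

```text
time_s: 8.28
position: [0.4606, 0.0262, 0.3657]
tcp_rot: [-0.002, 0.25, 0.968, -0.002]
contact_force: [-0.4, -0.3, 1.3]
grip_width: 0.0879
grip_force: 0.0
```

Call:
{"fn": "step_arm", "kwargs": {"plan": [{"delta_pos":[0.01,0.02,0],"rot":[0,0,0.2]},{"delta_pos":[0.02,0.04,0],"rot":[0,0,0.4]},{"delta_pos":[0.03,0.06,0],"rot":[0,0,0.6]},{"delta_pos":[0.04,0.08,0],"rot":[0,0,0.8]},{"delta_pos":[0.049,0.087,0],"rot":[0,0,1]},{"delta_pos":[0.049,0.087,0],"rot":[0,0,1]},{"delta_pos":[0.049,0.087,0],"rot":[0,0,1]}]}}

```text
time_s: 9.15
position: [0.4606, 0.0843, 0.3654]
tcp_rot: [-0.001, 0.6, 0.8, -0.003]
contact_force: [0.5, -0.4, -0.3]
grip_width: 0.0884
grip_force: 0.0
```

Run:
```python
from h import *
s=sense();print(np.round(s["qpos"],3),np.round(s["position"],4),s["time_s"])
Z=[.574,0,-.819]
R=ori([0,1,0],Z)
d=go([-.1215,0,.3325],R)
```

```text
[ 0.421  0.187 -0.787  1.824  0.144  1.194 -0.128] [0.4606 0.0843 0.3654] 9.15
world [0.4657 0.1163 0.3325] delta [0.049 0.023 0.055] rot [-0.72  -0.372  1.2  ]
```

Call:
{"fn": "step_arm", "kwargs": {"plan": [{"delta_pos":[0.02,0.01,0],"rot":[-0.1,-0.05,0.2]},{"delta_pos":[0.04,0.02,0],"rot":[-0.2,-0.1,0.38]},{"delta_pos":[0.049,0.023,0],"rot":[-0.3,-0.16,0.55]},{"delta_pos":[0.049,0.023,0],"rot":[-0.42,-0.22,0.72]},{"delta_pos":[0.049,0.023,0],"rot":[-0.5,-0.26,0.85]},{"delta_pos":[0.049,0.023,0],"rot":[-0.5,-0.26,0.85]}]}}

```text
time_s: 9.9
position: [0.4652, 0.1173, 0.3651]
tcp_rot: [0.195, 0.812, 0.543, 0.089]
contact_force: [0.3, -0.1, 0.2]
grip_width: 0.088
grip_force: 0.0
```

Run:
```python
from h import *
s=sense();print(np.round(s["qpos"],3),np.round(s["position"],4),s["time_s"])
R=ori([0,1,0],[.574,0,-.819])
d=go([-.1215,0,.3325],R)
d=go([-.047,0,.226],R,*d)
```

```text
[ 0.185  0.053 -0.789  2.013  0.527  0.974 -1.267] [0.4652 0.1173 0.3651] 9.9
world [0.4657 0.1163 0.3325] delta [ 0.002 -0.021  0.05 ] rot [-0.221 -0.106  0.355]
world [0.5232 0.0689 0.226 ] delta [ 0.    -0.     0.217] rot [0. 0. 0.]
```

Call:
{"fn": "step_arm", "kwargs": {"plan": [{"delta_pos":[0.002,-0.021,0.05],"rot":[-0.1,-0.05,0.18]},{"delta_pos":[0.002,-0.021,0.05],"rot":[-0.221,-0.106,0.355]},{"delta_pos":[0.002,-0.021,0.05],"rot":[-0.221,-0.106,0.355]},{"delta_pos":[0.002,-0.021,0.05],"rot":[-0.221,-0.106,0.355]}]}}

```text
time_s: 10.4
position: [0.4663, 0.1156, 0.3322]
tcp_rot: [0.271, 0.863, 0.406, 0.127]
contact_force: [0.2, 0.5, 0.8]
grip_width: 0.0883
grip_force: 0.0
```

Run:
```python
from h import *
s=sense();print(np.round(s["qpos"],3),np.round(s["position"],4),s["time_s"])
R=ori([0,1,0],[.574,0,-.819])
go([-.047,0,.226],R)
d=shot("wrist","w5");print([proj(d,O+RS@np.array(q)) for q in([-.005,0,.175],[-.062,0,.257],[-.079,0,.207])])
cv2.imwrite("pics/w5.png",d["frame"][:,:,::-1])
```

```text
[ 0.029  0.148 -0.797  2.092  0.847  1.053 -1.929] [0.4663 0.1156 0.3322] 10.4
world [0.5232 0.0689 0.226 ] delta [ 0.001 -0.     0.215] rot [-0.003  0.003 -0.001]
[array([327.07597027, 180.11070819]), array([329.25153356, 213.14888185]), array([275.44820805, 200.28199879])]
```

View pics/w5.png

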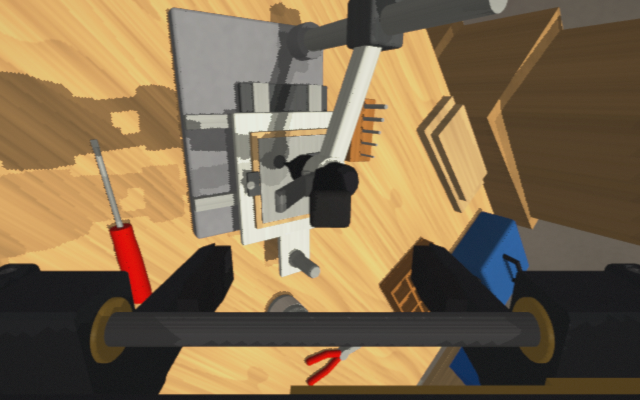

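Looking down the grip, its end is at (330,208) against a prediction of (329,213). The paddle lies to the left at about (280,205), between the fingers. Approaching and squeezing with 20 N.

Call:
{"fn": "step_arm", "kwargs": {"plan": [{"delta_pos":[0,0,0.07],"rot":[0,0,0]},{"delta_pos":[0,0,0.14],"rot":[0,0,0]},{"delta_pos":[0,0,0.19],"rot":[0,0,0]},{"delta_pos":[0,0,0.215],"rot":[0,0,0]},{"delta_pos":[0,0,0.215],"rot":[0,0,0]},{"delta_pos":[0,0,0.215],"rot":[0,0,0]}]}}

```text
time_s: 11.2
position: [0.5237, 0.0685, 0.228]
tcp_rot: [0.272, 0.864, 0.404, 0.129]
contact_force: [0.8, -0.1, -0.1]
grip_width: 0.0886
grip_force: 0.0
```

Call:
{"fn": "step_arm", "kwargs": {"plan": [{"delta_pos":[0,0,0],"rot":[0,0,0]},{"delta_pos":[0,0,0],"rot":[0,0,0]},{"delta_pos":[0,0,0],"rot":[0,0,0]},{"delta_pos":[0,0,0],"rot":[0,0,0]},{"delta_pos":[0,0,0],"rot":[0,0,0]},{"delta_pos":[0,0,0],"rot":[0,0,0]},{"delta_pos":[0,0,0],"rot":[0,0,0]},{"delta_pos":[0,0,0],"rot":[0,0,0]},{"delta_pos":[0,0,0],"rot":[0,0,0]},{"delta_pos":[0,0,0],"rot":[0,0,0]}], "fingers": -1, "newtons": 20}}

```text
time_s: 12.45
position: [0.5234, 0.0695, 0.2279]
tcp_rot: [0.272, 0.864, 0.405, 0.129]
contact_force: [-3.4, 1.6, 5.9]
grip_width: 0.038
grip_force: 20.0
```

The opening is 38 mm, so the trigger is fully home. Releasing and backing out along the grip.

Call:
{"fn": "step_arm", "kwargs": {"plan": [{"delta_pos":[0,0,0],"rot":[0,0,0]},{"delta_pos":[0,0,0],"rot":[0,0,0]},{"delta_pos":[0,0,0],"rot":[0,0,0]},{"delta_pos":[0,0,0],"rot":[0,0,0]},{"delta_pos":[0,0,-0.05],"rot":[0,0,0]},{"delta_pos":[0,0,-0.12],"rot":[0,0,0]},{"delta_pos":[0,0,-0.19],"rot":[0,0,0]},{"delta_pos":[0,0,-0.22],"rot":[0,0,0]},{"delta_pos":[0,0,-0.22],"rot":[0,0,0]}], "fingers": 1}}

```text
time_s: 13.58
position: [0.4657, 0.1172, 0.337]
tcp_rot: [0.273, 0.863, 0.404, 0.13]
contact_force: [-0.2, -0.8, 0.6]
grip_width: 0.0884
grip_force: 0.0
```

Run:
```python
from h import *
s=sense();print(np.round(s["qpos"],3),np.round(s["position"],4),s["time_s"],s["grip_width"])
R=ori([0,1,0],[0,.5,-.866]);k=RS.T@(np.array([.4864,-.0947,.083])-O);print("knob in stand",k)
b=np.array([0,-.5,.866])
a=go([-.06,-.17,.36],ori([0,1,0],[.2,.25,-.95]))
c=go(k+.12*b,R,*a)
e=go(k,R,*c)
t=load("top0");print("can",RS.T@(onz(t,(372,262),.06)-O))
```

```text
[ 0.031  0.14  -0.804  2.089  0.845  1.058 -1.932] [0.4657 0.1172 0.337 ] 13.575 0.08841879234841131
knob in stand [ 0.0286379  -0.14966352  0.083     ]
world [ 0.4051 -0.054   0.36  ] delta [-0.284  0.109  0.028] rot [0.516 0.314 0.057]
world [ 0.4482 -0.141   0.1869] delta [-0.142  0.085  0.286] rot [0.245 0.345 0.1  ]
world [ 0.4864 -0.0947  0.083 ] delta [-0.  -0.   0.2] rot [0. 0. 0.]
can [ 0.02235642 -0.26193464  0.06      ]
```

Call:
{"fn": "step_arm", "kwargs": {"plan": [{"delta_pos":[-0.07,0.025,0.005],"rot":[0.12,0.07,0.01]},{"delta_pos":[-0.14,0.05,0.01],"rot":[0.25,0.15,0.02]},{"delta_pos":[-0.21,0.08,0.02],"rot":[0.38,0.23,0.04]},{"delta_pos":[-0.284,0.109,0.028],"rot":[0.516,0.314,0.057]},{"delta_pos":[-0.284,0.109,0.028],"rot":[0.516,0.314,0.057]},{"delta_pos":[-0.284,0.109,0.028],"rot":[0.516,0.314,0.057]}]}}

```text
time_s: 14.32
position: [0.4037, -0.0578, 0.3582]
tcp_rot: [0.038, 0.888, 0.43, 0.155]
contact_force: [-0.1, 1.1, -0.9]
grip_width: 0.0883
grip_force: 0.0
```

Run:
```python
from h import *
s=sense();print(np.round(s["qpos"],3),np.round(s["position"],4),s["time_s"])
R=ori([0,1,0],[0,.5,-.866]);k=np.array([.02864,-.14966,.083]);b=np.array([0,-.5,.866])
go(k+.12*b,R)
```

```text
[ 0.38  -0.162 -0.238  2.181 -0.2    0.824 -0.415] [ 0.4037 -0.0578  0.3582] 14.325
world [ 0.4482 -0.141   0.1869] delta [-0.134  0.085  0.285] rot [0.242 0.347 0.092]
```

Call:
{"fn": "step_arm", "kwargs": {"plan": [{"delta_pos":[-0.04,0.025,0.08],"rot":[0.06,0.09,0.02]},{"delta_pos":[-0.08,0.05,0.16],"rot":[0.12,0.18,0.05]},{"delta_pos":[-0.11,0.07,0.23],"rot":[0.18,0.27,0.07]},{"delta_pos":[-0.134,0.085,0.285],"rot":[0.242,0.347,0.092]},{"delta_pos":[-0.134,0.085,0.285],"rot":[0.242,0.347,0.092]},{"delta_pos":[-0.134,0.085,0.285],"rot":[0.242,0.347,0.092]}]}}

```text
time_s: 15.08
position: [0.449, -0.1375, 0.1877]
tcp_rot: [-0.11, 0.873, 0.415, 0.233]
contact_force: [-0.1, -0.3, 0.4]
grip_width: 0.0884
grip_force: 0.0
```

Run:
```python
from h import *
s=sense();print(np.round(s["qpos"],3),np.round(s["position"],4),s["time_s"])
R=ori([0,1,0],[0,.5,-.866]);k=np.array([.02864,-.14966,.083])
go(k,R)
```

```text
[ 0.574  0.358 -0.054  2.169 -0.825  0.703  0.507] [ 0.449  -0.1375  0.1877] 15.075
world [ 0.4864 -0.0947  0.083 ] delta [-0.005  0.003  0.198] rot [-0.002  0.002  0.007]
```

Reachable. Approaching along the tilted axis and gripping the knob.

Call:
{"fn": "step_arm", "kwargs": {"plan": [{"delta_pos":[-0.005,0.003,0.06],"rot":[0,0,0]},{"delta_pos":[-0.005,0.003,0.12],"rot":[0,0,0]},{"delta_pos":[-0.005,0.003,0.17],"rot":[0,0,0]},{"delta_pos":[-0.005,0.003,0.198],"rot":[0,0,0]},{"delta_pos":[-0.005,0.003,0.198],"rot":[0,0,0]},{"delta_pos":[-0.005,0.003,0.198],"rot":[0,0,0]}]}}

```text
time_s: 15.82
position: [0.4872, -0.0957, 0.0841]
tcp_rot: [-0.109, 0.873, 0.415, 0.234]
contact_force: [0.1, 0.2, -0.2]
grip_width: 0.088
grip_force: 0.0
```

Call:
{"fn": "step_arm", "kwargs": {"plan": [{"delta_pos":[0,0,0],"rot":[0,0,0]},{"delta_pos":[0,0,0],"rot":[0,0,0]},{"delta_pos":[0,0,0],"rot":[0,0,0]},{"delta_pos":[0,0,0],"rot":[0,0,0]},{"delta_pos":[0,0,0],"rot":[0,0,0]},{"delta_pos":[0,0,0],"rot":[0,0,0]},{"delta_pos":[0,0,0],"rot":[0,0,0]},{"delta_pos":[0,0,0],"rot":[0,0,0]},{"delta_pos":[0,0,0],"rot":[0,0,0]}], "fingers": -1, "newtons": 20}}

```text
time_s: 16.95
position: [0.4867, -0.0949, 0.0829]
tcp_rot: [-0.11, 0.873, 0.415, 0.234]
contact_force: [-1.1, 0.0, -0.3]
grip_width: 0.0193
grip_force: 20.0
```

Run:
```python
from h import *
s=sense();print(np.round(s["qpos"],3),np.round(s["position"],4),s["time_s"],s["grip_width"])
R=ori([0,1,0],[0,.5,-.866])
k=RS.T@(np.array(s["position"])-O);print(k)
go(np.array([.02864-.0595,-.14966+.0515,k[2]]),R)
```

```text
[ 0.575  0.6   -0.208  2.172 -1.06   0.444  0.713] [ 0.4867 -0.0949  0.0829] 16.95 0.019336721311909166
[ 0.02900991 -0.14962648  0.08291042]
world [ 0.4733 -0.0171  0.0829] delta [ 0.075 -0.099  0.043] rot [-0.002  0.001  0.007]
```

Call:
{"fn": "step_arm", "kwargs": {"plan": [{"delta_pos":[0.009,-0.012,0.005],"rot":[0,0,0]},{"delta_pos":[0.02,-0.026,0.011],"rot":[0,0,0]},{"delta_pos":[0.033,-0.043,0.019],"rot":[0,0,0]},{"delta_pos":[0.046,-0.06,0.026],"rot":[0,0,0]},{"delta_pos":[0.059,-0.077,0.034],"rot":[0,0,0]},{"delta_pos":[0.07,-0.092,0.04],"rot":[0,0,0]},{"delta_pos":[0.075,-0.099,0.043],"rot":[0,0,0]},{"delta_pos":[0.075,-0.099,0.043],"rot":[0,0,0]},{"delta_pos":[0.075,-0.099,0.043],"rot":[0,0,0]}]}}

```text
time_s: 18.08
position: [0.473, -0.0159, 0.083]
tcp_rot: [-0.111, 0.872, 0.415, 0.234]
contact_force: [-0.9, 2.3, -3.9]
grip_width: 0.0193
grip_force: 20.0
```

Run:
```python
from h import *
s=sense();print(np.round(s["qpos"],3),np.round(s["position"],4),s["time_s"],s["grip_width"],np.round(s["contact_force"],1))
k=RS.T@(np.array(s["position"])-O);print("knob",k,"bolt at",k[:2]+[.030,.099])
R=ori([0,1,0],[0,.5,-.866]);a=go(k+.14*np.array([0,-.5,.866]),R)
go([-.04,-.19,.27],R,*a)
```

```text
[ 0.56   0.584 -0.383  2.269 -1.232  0.283  0.766] [ 0.473  -0.0159  0.083 ] 18.075 0.01930232900367055 [-0.9  2.3 -3.9]
knob [-0.0318148  -0.09736931  0.08297419] bolt at [-0.0018148   0.00163069]
world [ 0.4285 -0.0699  0.2042] delta [ 0.    -0.001 -0.233] rot [-0.005 -0.001  0.008]
world [ 0.4078 -0.0822  0.27  ] delta [ 0.022 -0.014 -0.114] rot [0. 0. 0.]
```

Call:
{"fn": "step_arm", "kwargs": {"plan": [{"delta_pos":[0,0,0],"rot":[0,0,0]},{"delta_pos":[0,0,0],"rot":[0,0,0]},{"delta_pos":[0,0,0],"rot":[0,0,0]},{"delta_pos":[0,0,0],"rot":[0,0,0]},{"delta_pos":[0,0,-0.06],"rot":[0,0,0]},{"delta_pos":[0,0,-0.13],"rot":[0,0,0]},{"delta_pos":[0,0,-0.2],"rot":[0,0,0]},{"delta_pos":[0,0,-0.233],"rot":[0,0,0]},{"delta_pos":[0,0,-0.233],"rot":[0,0,0]},{"delta_pos":[0,0,-0.233],"rot":[0,0,0]}], "fingers": 1}}

```text
time_s: 19.32
position: [0.4292, -0.0707, 0.2035]
tcp_rot: [-0.11, 0.873, 0.415, 0.234]
contact_force: [0.4, 0.3, -0.2]
grip_width: 0.0882
grip_force: 0.0
```

Run:
```python
from h import *
d=shot("wrist","w6");s=sense();print(np.round(s["position"],4),s["time_s"])
p=proj(d,O+[0,0,.078]);print(p,proj(d,O+[0,0,.066]),[proj(d,O+RS@np.array(q)) for q in([.005,0,.066],[0,.005,.066])])
u,v=p.astype(int);u0=max(u-75,0);v0=max(v-50,0);print(u0,v0)
cv2.imwrite("pics/w6c.png",cv2.resize(d["frame"][v0:v0+120,u0:u0+150],None,fx=5,fy=5,interpolation=cv2.INTER_CUBIC)[:,:,::-1])
R=ori([0,1,0],[.2,.25,-.95])
a=go([-.08,-.17,.36],R)
b=go([-.1215,0,.3345],ori([0,1,0],[.574,0,-.819]),*a)
```

```text
[ 0.4291 -0.0705  0.2033] 19.375
[355.86300122  93.80626694] [354.59276558 100.60170967] [array([359.83456168, 100.62859925]), array([354.50620603,  95.86303571])]
280 43
world [ 0.3896 -0.0413  0.36  ] delta [ 0.127 -0.082 -0.228] rot [-0.248 -0.344 -0.093]
world [0.4657 0.1163 0.3345] delta [ 0.268 -0.076  0.097] rot [-0.511 -0.317 -0.065]
```

View pics/w6c.png

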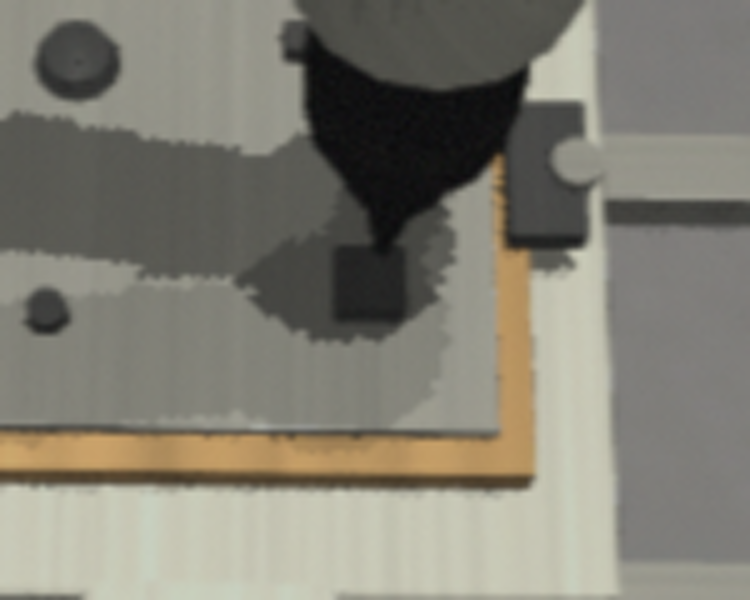

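The nose tip is at crop (383,252), matching the prediction. The bolt's top is at about (370,280), so the bolt is off by about (-1.3,+1.8) mm. There is plenty of time, so I'll regrip and trim it.

Call:
{"fn": "step_arm", "kwargs": {"plan": [{"delta_pos":[0,0,0.07],"rot":[0,0,0]},{"delta_pos":[0,0,0.14],"rot":[0,0,0]},{"delta_pos":[0,0,0.2],"rot":[0,0,0]},{"delta_pos":[0,0,0.233],"rot":[0,0,0]},{"delta_pos":[0,0,0.233],"rot":[0,0,0]},{"delta_pos":[0,0,0.233],"rot":[0,0,0]}]}}

```text
time_s: 20.12
position: [0.4734, -0.0175, 0.0829]
tcp_rot: [-0.11, 0.873, 0.414, 0.234]
contact_force: [-0.7, 0.8, -0.8]
grip_width: 0.0885
grip_force: 0.0
```

Call:
{"fn": "step_arm", "kwargs": {"plan": [{"delta_pos":[0,0,0],"rot":[0,0,0]},{"delta_pos":[0,0,0],"rot":[0,0,0]},{"delta_pos":[0,0,0],"rot":[0,0,0]},{"delta_pos":[0,0,0],"rot":[0,0,0]},{"delta_pos":[0,0,0],"rot":[0,0,0]},{"delta_pos":[0,0,0],"rot":[0,0,0]},{"delta_pos":[0,0,0],"rot":[0,0,0]},{"delta_pos":[0,0,0],"rot":[0,0,0]},{"delta_pos":[0,0,0],"rot":[0,0,0]}], "fingers": -1}}

```text
time_s: 21.25
position: [0.4734, -0.0171, 0.0829]
tcp_rot: [-0.11, 0.873, 0.415, 0.234]
contact_force: [-0.7, 1.0, -0.1]
grip_width: 0.019
grip_force: 20.0
```

Run:
```python
from h import *
s=sense();k=RS.T@(np.array(s["position"])-O);print("knob",k,s["grip_width"])
go([-.0305,-.0991,k[2]],ori([0,1,0],[0,.5,-.866]))
```

```text
knob [-0.03078964 -0.09808061  0.08290022] 0.019034038321143528
world [ 0.4729 -0.0181  0.0829] delta [-0.001  0.    -0.001] rot [-0.002  0.001  0.007]
```

Call:
{"fn": "step_arm", "kwargs": {"plan": [{"delta_pos":[-0.0015,0.0008,-0.0008],"rot":[0,0,0]},{"delta_pos":[-0.003,0.0017,-0.0017],"rot":[0,0,0]},{"delta_pos":[-0.003,0.0017,-0.0017],"rot":[0,0,0]},{"delta_pos":[-0.003,0.0017,-0.0017],"rot":[0,0,0]}]}}

```text
time_s: 21.75
position: [0.4731, -0.0195, 0.0829]
tcp_rot: [-0.11, 0.873, 0.415, 0.234]
contact_force: [1.4, 2.7, -1.0]
grip_width: 0.0197
grip_force: 20.0
```

Call:
{"fn": "step_arm", "kwargs": {"plan": [{"delta_pos":[0,0,0],"rot":[0,0,0]},{"delta_pos":[0,0,0],"rot":[0,0,0]},{"delta_pos":[0,0,0],"rot":[0,0,0]},{"delta_pos":[0,0,0],"rot":[0,0,0]},{"delta_pos":[0,0,-0.06],"rot":[0,0,0]},{"delta_pos":[0,0,-0.13],"rot":[0,0,0]},{"delta_pos":[0,0,-0.2],"rot":[0,0,0]},{"delta_pos":[0,0,-0.233],"rot":[0,0,0]},{"delta_pos":[0,0,-0.233],"rot":[0,0,0]},{"delta_pos":[0,0,-0.233],"rot":[0,0,0]}], "fingers": 1}}

```text
time_s: 23.0
position: [0.4287, -0.0729, 0.2035]
tcp_rot: [-0.11, 0.873, 0.415, 0.234]
contact_force: [0.1, -0.5, 0.1]
grip_width: 0.0882
grip_force: 0.0
```

Run:
```python
from h import *
d=shot("wrist","w7")
for n in("w6","w7"):
    D=load(n);g=cv2.cvtColor(D["frame"],cv2.COLOR_RGB2GRAY);u,v=proj(D,O+[0,0,.066]);u0,v0=int(u)-12,int(v)-1
    # bolt: dark blob below the nose tip
    m=(g[v0-4:v0+14,u0:u0+26]<48).astype(np.uint8);n2,l,st,c=cv2.connectedComponentsWithStats(m)
    r=g[v0+2];rows=[(np.where(g[i,u0-4:u0+28]<50)[0]+u0-4) for i in range(v0-2,v0+10)]
    print(n,(u,v),[(v0-2+i,q.min(),q.max()) for i,q in enumerate(rows) if len(q)])
R=ori([0,1,0],[.2,.25,-.95]);a=go([-.08,-.17,.36],R)
```

```text
w6 (np.float64(354.59276558402274), np.float64(100.60170966783582)) [(97, np.int64(347), np.int64(360)), (98, np.int64(347), np.int64(360)), (99, np.int64(347), np.int64(360)), (100, np.int64(347), np.int64(360)), (101, np.int64(347), np.int64(360)), (102, np.int64(347), np.int64(360)), (103, np.int64(347), np.int64(360)), (104, np.int64(347), np.int64(360)), (105, np.int64(347), np.int64(360)), (106, np.int64(347), np.int64(360)), (107, np.int64(348), np.int64(358))]
w7 (np.float64(353.49088665153147), np.float64(98.62276360191298)) [(95, np.int64(348), np.int64(361)), (96, np.int64(348), np.int64(361)), (97, np.int64(348), np.int64(361)), (98, np.int64(348), np.int64(361)), (99, np.int64(348), np.int64(361)), (100, np.int64(348), np.int64(362)), (101, np.int64(348), np.int64(362)), (102, np.int64(348), np.int64(361)), (103, np.int64(348), np.int64(360)), (104, np.int64(348), np.int64(359)), (105, np.int64(348), np.int64(361)), (106, np.int64(348), np.int64(360))]
world [ 0.3896 -0.0413  0.36  ] delta [ 0.13  -0.083 -0.227] rot [-0.248 -0.344 -0.093]
```

The bolt is now within about 1.5 mm of being under the nose. Moving on to the second squeeze.

Call:
{"fn": "step_arm", "kwargs": {"plan": [{"delta_pos":[0.03,-0.02,-0.07],"rot":[-0.06,-0.08,-0.02]},{"delta_pos":[0.07,-0.04,-0.14],"rot":[-0.12,-0.17,-0.04]},{"delta_pos":[0.1,-0.065,-0.2],"rot":[-0.18,-0.26,-0.07]},{"delta_pos":[0.13,-0.083,-0.227],"rot":[-0.248,-0.344,-0.093]},{"delta_pos":[0.13,-0.083,-0.227],"rot":[-0.248,-0.344,-0.093]},{"delta_pos":[0.13,-0.083,-0.227],"rot":[-0.248,-0.344,-0.093]}]}}

```text
time_s: 23.8
position: [0.3892, -0.0423, 0.3593]
tcp_rot: [0.039, 0.887, 0.432, 0.156]
contact_force: [0.3, -0.6, 0.0]
grip_width: 0.0881
grip_force: 0.0
```

Run:
```python
from h import *
s=sense();print(np.round(s["qpos"],3),np.round(s["position"],4))
go([-.1215,0,.3345],ori([0,1,0],[.574,0,-.819]))
```

```text
[ 0.297 -0.205 -0.198  2.214 -0.186  0.827 -0.462] [ 0.3892 -0.0423  0.3593]
world [0.4657 0.1163 0.3345] delta [ 0.27  -0.077  0.096] rot [-0.513 -0.316 -0.066]
```

Call:
{"fn": "step_arm", "kwargs": {"plan": [{"delta_pos":[0.06,-0.02,0.02],"rot":[-0.12,-0.07,-0.01]},{"delta_pos":[0.13,-0.04,0.045],"rot":[-0.25,-0.15,-0.03]},{"delta_pos":[0.2,-0.06,0.07],"rot":[-0.38,-0.23,-0.05]},{"delta_pos":[0.27,-0.077,0.096],"rot":[-0.513,-0.316,-0.066]},{"delta_pos":[0.27,-0.077,0.096],"rot":[-0.513,-0.316,-0.066]},{"delta_pos":[0.27,-0.077,0.096],"rot":[-0.513,-0.316,-0.066]},{"delta_pos":[0.27,-0.077,0.096],"rot":[-0.513,-0.316,-0.066]}]}}

```text
time_s: 24.68
position: [0.4658, 0.117, 0.3333]
tcp_rot: [0.271, 0.862, 0.408, 0.126]
contact_force: [0.6, 0.2, -0.4]
grip_width: 0.088
grip_force: 0.0
```

Run:
```python
from h import *
s=sense();print(np.round(s["qpos"],3),np.round(s["position"],4))
go([-.047,0,.226],ori([0,1,0],[.574,0,-.819]))
```

```text
[ 0.127  0.167 -0.91   2.086  0.867  1.076 -1.939] [0.4658 0.117  0.3333]
world [0.5232 0.0689 0.226 ] delta [-0.001  0.     0.218] rot [-0.004  0.003  0.005]
```

Call:
{"fn": "step_arm", "kwargs": {"plan": [{"delta_pos":[0,0,0.07],"rot":[0,0,0]},{"delta_pos":[0,0,0.14],"rot":[0,0,0]},{"delta_pos":[0,0,0.19],"rot":[0,0,0]},{"delta_pos":[0,0,0.216],"rot":[0,0,0]},{"delta_pos":[0,0,0.216],"rot":[0,0,0]},{"delta_pos":[0,0,0.216],"rot":[0,0,0]}]}}

```text
time_s: 25.42
position: [0.5236, 0.0683, 0.2305]
tcp_rot: [0.273, 0.862, 0.406, 0.128]
contact_force: [-0.3, 0.4, -0.1]
grip_width: 0.0882
grip_force: 0.0
```

Call:
{"fn": "step_arm", "kwargs": {"plan": [{"delta_pos":[0,0,0],"rot":[0,0,0]},{"delta_pos":[0,0,0],"rot":[0,0,0]},{"delta_pos":[0,0,0],"rot":[0,0,0]},{"delta_pos":[0,0,0],"rot":[0,0,0]},{"delta_pos":[0,0,0],"rot":[0,0,0]},{"delta_pos":[0,0,0],"rot":[0,0,0]},{"delta_pos":[0,0,0],"rot":[0,0,0]},{"delta_pos":[0,0,0],"rot":[0,0,0]},{"delta_pos":[0,0,0],"rot":[0,0,0]},{"delta_pos":[0,0,0],"rot":[0,0,0]}], "fingers": -1, "newtons": 20}}

```text
time_s: 26.68
position: [0.5228, 0.071, 0.23]
tcp_rot: [0.272, 0.862, 0.408, 0.129]
contact_force: [-7.0, 4.3, 2.0]
grip_width: 0.0383
grip_force: 20.0
```

Call:
{"fn": "step_arm", "kwargs": {"plan": [{"delta_pos":[0,0,0],"rot":[0,0,0]},{"delta_pos":[0,0,0],"rot":[0,0,0]},{"delta_pos":[0,0,0],"rot":[0,0,0]},{"delta_pos":[0,0,0],"rot":[0,0,0]},{"delta_pos":[0,0,-0.05],"rot":[0,0,0]},{"delta_pos":[0,0,-0.12],"rot":[0,0,0]},{"delta_pos":[0,0,-0.19],"rot":[0,0,0]},{"delta_pos":[0,0,-0.22],"rot":[0,0,0]},{"delta_pos":[0,0,-0.22],"rot":[0,0,0]},{"delta_pos":[0,0,-0.22],"rot":[0,0,0]}], "fingers": 1}}

```text
time_s: 27.92
position: [0.4656, 0.1164, 0.3379]
tcp_rot: [0.274, 0.862, 0.406, 0.129]
contact_force: [-0.5, -1.4, -0.6]
grip_width: 0.0881
grip_force: 0.0
```

The trigger went fully home (38 mm), was released, and the arm is clear.

```bash
python3 -c "
from cell import close_job
print(close_job())"
```

```text
the job is handed in; nothing more can be done
None
```

The job is handed in at about 28 s of the 72 s: I took both pictures in order, rivet then bolt, each within about 2 mm of the nose by my measurements, with the trigger squeezed fully home at 20 N and released; I did not re-measure the bystanders, but no unexpected contact force showed.

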